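# Sort the loose party favours into their trays

## Task

Four party favours lie mixed up on the party table: two toy cars, a yo-yo and a harmonica. Put each one into the tray that already holds its own kind, flat on the tray's floor the way up it lies now and not on top of anything. Set them down rather than drop them, and leave the favours that are already in the trays where they are.

Things in the scene. Friction and masses are not known exactly. Their poses are not given: they have to be found in the camera images.
- car_yellow: Yellow toy car, to be sorted: 70 mm long, 30 wide and straight-sided up to 16 above the ground, dark cabin 36 x 25 up to 24. Origin: centre of the underside, at ground level; x = nose, z = up; the wheels do not turn. 30 to 65 g. Starts on the bare table in the row before the trays; at least 20 mm clear beside it, neighbours at most 36 high.
- car_violet: Violet toy car, to be sorted: 70 mm long, 30 wide and straight-sided up to 16 above the ground, dark cabin 36 x 25 up to 24. Origin: centre of the underside, at ground level; x = nose, z = up; the wheels do not turn. 30 to 65 g. Starts on the bare table in the row before the trays; at least 20 mm clear beside it, neighbours at most 36 high.
- yoyo_orange: Orange yo-yo with a yellow disc on its face, to be sorted: disc 54 mm across, 34 high, lying flat, gripped across its rim. Origin: centre of the underside; z = up. 35 to 80 g. Starts on the bare table in the row before the trays; at least 20 mm clear beside it, neighbours at most 36 high.
- harmonica_pink: Harmonica with a pink comb and bright metal covers, to be sorted: bar 100 mm long (x), 27 wide (y), 20 high, lying flat. Origin: centre of the underside; z = up. 50 to 100 g. Starts on the bare table in the row before the trays; at least 20 mm clear beside it, neighbours at most 36 high.
- tray_cars: Cyan-blue favour tray, for the toy cars: fixed open tray, 130 mm (x) by 215 (y) outside, 28 high; walls and floor 4 thick. Origin: centre of its underside, on the table; z = up, x = away from the robot within 0.1 rad. An orange toy car (stock_car) stands in its +y part; its y = -103 to +48 is free and takes both cars side by side, length along x.
- tray_yoyos: Hot-pink favour tray, for the yo-yos: fixed open tray, 130 mm (x) by 215 (y) outside, 28 high; walls and floor 4 thick. Origin: centre of its underside, on the table; z = up, x = away from the robot within 0.1 rad. A lime-green yo-yo (stock_yoyo) lies in its +y part; its y = -103 to +20 is free.
- tray_harmonicas: Lime-green favour tray, for the harmonicas: fixed open tray, 130 mm (x) by 215 (y) outside, 28 high; walls and floor 4 thick. Origin: centre of its underside, on the table; z = up, x = away from the robot within 0.1 rad. A harmonica with a blue comb (stock_harmonica) lies in its +y part, along x; its y = -103 to +25 is free.
- stock_car: Orange toy car already in the cyan tray, loose, to be left there: 70 mm long, 30 wide and straight-sided up to 16 above the ground, dark cabin 36 x 25 up to 24. Origin: centre of the underside, at ground level; x = nose, z = up; the wheels do not turn. Stands on the tray floor at about x = 0, y = +70 of the tray, along the tray's x.
- stock_yoyo: Lime-green yo-yo already in the pink tray, loose, to be left there: disc 54 mm across, 34 high, lying flat, gripped across its rim. Origin: centre of the underside; z = up. Lies on the tray floor at about x = 0, y = +58 of the tray.
- stock_harmonica: Blue harmonica already in the lime tray, loose, to be left there: bar 100 mm long (x), 27 wide (y), 20 high, lying flat. Origin: centre of the underside; z = up. Lies on the tray floor at about x = 0, y = +59 of the tray.
There are look-alikes about, which are no part of the job. Of the things like the car_violet, leave any that is brown; of the rest the larger one is meant. Leave any brown look-alike of the stock_car alone.

How it is judged:
By the outcome, as a careful person would: the job done as asked, in the order asked, and still so for the second after the job is handed in, with the robot touching nothing.
It also fails if it takes over 99 s, if anything falls off the work surface, if the arm or the gripper's body presses on something with over 40 N, if the wrist force passes 120 N, or if a joint passes its speed limit or range.

## Robot

A 6-joint arm with a two-finger parallel gripper is mounted at the origin on the work surface. World frame = base frame: x ahead of the robot, y to its left, z up, the work surface at z = 0. Lengths are in m, angles in rad, forces in N, time in s.
With the tool pointing down it reaches from about 0.25 to 0.725 m from the base axis. Payload 4 kg.
Tool frame: the origin (TCP) lies on the centre line of the jaws, within the pads' length; the fingertips stand ahead of it and the grasp point (between the pads) lies 3 mm ahead of it (bot.tcp_to_tips is the z of the fingertips in the tool frame, in m); z points along the fingers, y is the line along which they close (so a half turn about z gives the same grasp; the last joint's range is limited). The gripper opens to 85 mm and grips with 20 to 120 N. Pads are 22 mm wide; open, the fingers measure 114 mm over their backs; the gripper's body (76 mm by 85 mm) begins 54 mm behind the grasp point. The pads swing forward as they close: fully open they stand 13 mm farther back than shut.
Start: joints at [0, 0.241, 0.005, 1.335, 0, 1.571], TCP at [0.5, -0, 0.253] pointing down, gripper open.
Joint ranges: [-2.72, 2.72], [-1.05, 1.87], [-1.09, 1.28], [-1.99, 2.15], [-1.42, 1.44], [-3.14, 3.14]. Speed limits (rad/s): [2.79, 2.79, 3.14, 3.14, 3.14, 3.14].

## Interface

Orientations are given as a unit quaternion [x, y, z, w].
In Python, from workcell import telemetry, camera, camera_params, ticket, boxes_of, cut_out, spot_point, bot gives the robot as it stands.
- The arm moves only by the shell command python3 -m creep 'ROWS'. ROWS is text: rows parted by semicolons, each of 5 numbers parted by spaces: the opening, from 0 (shut) to 1 (fully open), then the shift along the tool's x, y, z in units of 150 mm (1.0 is 150 mm), then the turn about the tool's z in units of 180 degrees (1.0 is 180 degrees). In form: claw x y z turn; .... A call has 1 to 12 rows; each row is the pose to reach, as a shift and turn from the pose commanded when the call began, along the tool's axes at that moment, turning the shorter way round; what a row does not reach only later rows make up. A row lasts 1/8 s, in which the tool goes at most 62.5 mm and 10.7 degrees, less where a joint would pass 70% of its speed; a pose out of reach is approached as far as the arm can. A call with a number of a shift or a turn outside -1 to 1 is refused whole. A call with a gripper value outside its range is refused whole. The fingers move at their own pace and stop on an object; the grip force is fixed at half the most. Time passes only in rows, so rows that repeat a pose let the fingers close. It gives the time, the measured TCP pose, the force, the opening and the grip force at its end, in the units of the state.
- telemetry.get_obs(): the state, without advancing time (a new reading comes with each control period).
- camera(name): name is "scene" or "side" or "wrist"; returns the picture (384x512x3 uint8, red, green, blue); there is no depth.
- camera_params(name): a dict with "camera_matrix" (3x3 intrinsics, pixels), "eye" and "attitude" of the camera in the world. Camera axes: x right, y down, z forward; pixel columns grow to the right and rows downward; lengths in m; the calibration is good to about 2 mm. A picture is of the moment at which its call begins: read the wrist's pose just before it. camera_params takes no time and is no camera call; for the wrist camera it gives the pose at the moment of the call.
- ticket.job_done(): hands the job in; it is judged then, once.
Trained networks look in the newest picture that a camera, given by its name, has taken for a name from the list of things; names that differ only in an ending like _2 or _b are one class to them, and where a whole thing is asked for, a point or a joint stands for the part that bears it (a point fixed in the world has none). Each returns a list of dicts, best first, with "conf" (0 to 1); they miss things now and then, are a little off and sometimes report something else, mostly with a low value. They report only what shows in the picture. A call takes as long as a camera call. They do not tell look-alikes from the thing itself.
- boxes_of(thing, camera): "at" ([x, y, z] in m, in world coordinates, good to about 4 mm: the middle of the surface that is visible of it).
- cut_out(thing, camera): "pixels" (384x512 bool, what is visible of it).
- spot_point(thing, camera): "at" ([x, y, z] in m, in world coordinates, good to about 4 mm: a listed point, or the origin of a listed thing).
The state is a dict: "clock": time; "joint_pos": joint angles; "joint_vel": joint speeds; "tau": joint torques, N m; "eef_pos": TCP position; "tool_rot": TCP orientation; "ft_force": force on the tool from outside, world axes, zero at the start; "ft_torque": the same for the moment, N m; "grip_width": finger opening in m; "grasp_force": force on a finger pad.
Only numpy, scipy, OpenCV 4.12 (cv2) and the standard library are available. Lean on these libraries where they do the work, as an engineer would, in place of code of your own. Each camera call takes 0.05 s, during which the arm holds its last target. There are 200 camera calls.

## Working session

There is one attempt and no reset: what is moved stays moved. The work goes in short steps, Python scripts to look and compute and a shell command to move; the robot and the scene stay as the last step left them, time stands still between calls to the robot, and variables do not carry over. Pictures are saved under pics/ and viewed, at most 14 in all, crops included, and the job is handed in when it is done.

```bash
mkdir -p pics; ls
python3 - <<'E'
from workcell import *
import cv2
for c in ("scene","side"):
    cv2.imwrite(f"pics/{c}0.png",cv2.cvtColor(camera(c),cv2.COLOR_RGB2BGR))
    p=camera_params(c); print(c,p)
    for t in ["car_yellow","car_violet","yoyo_orange","harmonica_pink","tray_cars","tray_yoyos","tray_harmonicas","stock_car","stock_yoyo","stock_harmonica"]:
        print(t,[( [round(float(v),3) for v in d["at"]],round(float(d["conf"]),2)) for d in spot_point(t,c)])
o=telemetry.get_obs(); print(o); print(bot.tcp_to_tips)
E
```

```text
pics
scene {'camera_matrix': array([[359.28349481,   0.        , 256.62212102],
       [  0.        , 359.28349481, 187.28686162],
       [  0.        ,   0.        ,   1.        ]]), 'eye': array([ 0.96779043, -0.01819057,  0.77254087]), 'attitude': array([ 0.64954374,  0.69902396, -0.22008092, -0.2025409 ])}
car_yellow [([0.457, 0.059, -0.006], 0.54), ([0.632, 0.062, 0.006], 0.43)]
car_violet [([0.379, -0.317, 0.003], 0.6), ([0.331, -0.427, -0.0], 0.49), ([0.47, -0.323, 0.003], 0.46)]
yoyo_orange [([0.389, 0.311, 0.002], 0.75)]
harmonica_pink [([0.446, -0.05, 0.001], 0.78)]
tray_cars [([0.62, -0.266, -0.007], 0.83)]
tray_yoyos [([0.64, 0.276, -0.005], 0.64)]
tray_harmonicas [([0.641, 0.002, 0.003], 0.55)]
stock_car [([0.626, -0.192, 0.004], 0.85), ([0.334, -0.192, 0.002], 0.73)]
stock_yoyo [([0.64, 0.333, 0.006], 0.71)]
stock_harmonica [([0.633, 0.064, 0.002], 0.95)]
side {'camera_matrix': array([[433.26921889,   0.        , 258.82249959],
       [  0.        , 433.26921889, 185.11369446],
       [  0.        ,   0.        ,   1.        ]]), 'eye': array([-0.23317787, -0.77562266, 
[... 863 characters left out ...]
nt_pos': array([ 6.01204594e-06,  2.40615452e-01,  5.01427484e-03,  1.33518778e+00,
       -2.75820121e-05,  1.57076723e+00]), 'joint_vel': array([-0.00082512, -0.00096761,  0.000917  , -0.00133145,  0.00175387,
        0.00041618]), 'tau': array([-6.42816285e-04, -3.72221088e+01,  2.52694827e+01,  1.35877930e-03,
       -3.30131365e-05,  8.64967831e-06]), 'eef_pos': array([ 5.00011082e-01, -4.75824680e-06,  2.53304197e-01]), 'tool_rot': array([ 7.07094370e-01,  7.07119192e-01, -7.14752649e-06,  1.23559614e-05]), 'ft_force': array([-0.25487414, -0.06758624, -0.17373512]), 'ft_torque': array([ 0.02799421,  0.03574133, -0.00239664]), 'grasp_force': 0.0, 'grip_width': 0.08591099074221913}
0.022
```

View pics/scene0.png

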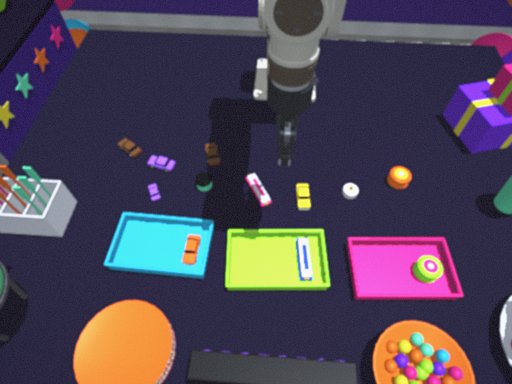

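View pics/side0.png

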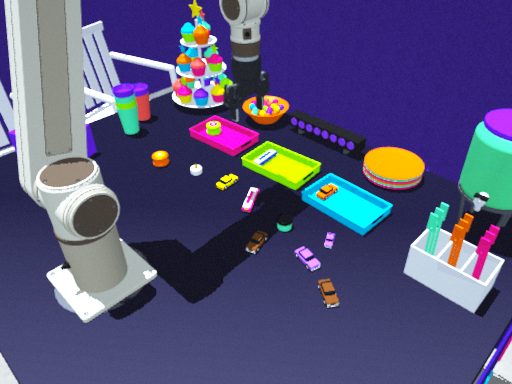

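Scene picture: violet-car look-alikes are the violet at (161,162), a smaller violet at (154,192), and browns at (129,147) and (212,153). The larger non-brown one, (161,162), is meant. The orange car at (191,249), lime yo-yo at (428,267) and blue harmonica at (305,260) are the stock.

```bash
cat > fit.py <<'E'
from workcell import *
import numpy as np, cv2
from scipy.spatial.transform import Rotation as R
from scipy.optimize import minimize
def box(l,w,z0,z1): return np.array([[x*l/2,y*w/2,z] for x in(-1,1) for y in(-1,1) for z in(z0,z1)])
a=np.linspace(0,2*np.pi,40)
CAR=[box(.07,.03,0,.016),box(.036,.025,0.01,.024)]
YO=[np.array([[.027*np.cos(t),.027*np.sin(t),z] for t in a for z in(0,.034)])]
HARM=[box(.1,.027,0,.02)]; TRAY=[box(.13,.215,0,.028)]
def project(P,p):
    q=R.from_quat(p["attitude"]).inv().apply(P-p["eye"]); u=q@p["camera_matrix"].T
    return u[:,:2]/u[:,2:]
def sil(parts,x,y,th,z,p,S=4):
    m=np.zeros((384*S,512*S),np.uint8)
    for P in parts:
        W=R.from_euler('z',th).apply(P)+[x,y,z]
        h=cv2.convexHull(((project(W,p)+.5)*S).astype(np.float32)); cv2.fillConvexPoly(m,np.round(h).astype(np.int32),1)
    return cv2.resize(m.astype(np.float32),(512,384),interpolation=cv2.INTER_AREA)
def getmask(t,c,x,y,z=0.01):
    p=camera_params(c); g=project(np.array([[x,y,z]]),p)[0]
    L=cut_out(t,c); L=[d["pixels"] for d in L if d["pixels"].sum()>15]
    if not L: return None
    D=[np.linalg.norm(np.argwhere(m).mean(0)[::-1]-g) for m in L]; i=int(np.argmin(D))
    return L[i] if D[i]<12 else None
def fit(t,parts,x,y,th0s,z=0,cams=("scene","side")):
    ms=[(camera_params(c),getmask(t,c,x,y)) for c in cams]; ms=[m for m in ms if m[1] is not None]
    def cost(v):
        s=0
        for p,m in ms:
            q=sil(parts,v[0]/100,v[1]/100,v[2],z,p); s+=1-np.minimum(q,m).sum()/np.maximum(q,m).sum()
        return s/len(ms)
    best=min((minimize(cost,[x*100,y*100,t0],method="Nelder-Mead",options=dict(initial_simplex=np.array([[x*100,y*100,t0],[x*100+.8,y*100,t0],[x*100,y*100+.8,t0],[x*100,y*100,t0+.3]]),maxiter=90)) for t0 in th0s),key=lambda r:r.fun)
    v=best.x; print(t,len(ms),"x %.4f y %.4f yaw %.3f"%(v[0]/100,v[1]/100,v[2]),"1-iou %.3f"%best.fun,[int(m.sum()) for _,m in ms])
E
python3 - <<'E'
from fit import *
A=np.arange(0,3.1,.52)
for c in("scene","side"): 
    im=camera(c)
    if c=="scene": s=im
fit("car_yellow",CAR,.458,.061,A)
fit("car_violet",CAR,.380,-.321,A)
fit("yoyo_orange",YO,.387,.308,[0])
fit("harmonica_pink",HARM,.447,-.053,A)
fit("tray_cars",TRAY,.62,-.266,[0])
fit("tray_yoyos",TRAY,.639,.274,[0])
fit("tray_harmonicas",TRAY,.638,.001,[0])
fit("stock_car",CAR,.625,-.196,[0],.004)
fit("stock_yoyo",YO,.64,.332,[0],.004)
fit("stock_harmonica",HARM,.633,.062,[0],.004)
cv2.imwrite("pics/crop.png",cv2.cvtColor(cv2.resize(s[130:220,100:230],None,fx=6,fy=6,interpolation=cv2.INTER_CUBIC),cv2.COLOR_RGB2BGR))
print(telemetry.get_obs()["clock"])
E
```

```text
car_yellow 2 x 0.4550 y 0.0579 yaw 3.198 1-iou 0.171 [339, 184]
car_violet 2 x 0.3786 y -0.3230 yaw 1.267 1-iou 0.138 [288, 357]
yoyo_orange 2 x 0.3872 y 0.3067 yaw 0.310 1-iou 0.167 [418, 208]
harmonica_pink 2 x 0.4444 y -0.0568 yaw 3.660 1-iou 0.185 [366, 252]
tray_cars 2 x 0.6188 y -0.2669 yaw -0.028 1-iou 0.120 [5184, 2796]
tray_yoyos 2 x 0.6367 y 0.2765 yaw 0.064 1-iou 0.140 [5938, 1413]
tray_harmonicas 2 x 0.6352 y -0.0010 yaw 0.073 1-iou 0.131 [5434, 2012]
stock_car 2 x 0.6247 y -0.1963 yaw -0.032 1-iou 0.133 [434, 216]
stock_yoyo 2 x 0.6361 y 0.3318 yaw 0.358 1-iou 0.162 [614, 167]
stock_harmonica 2 x 0.6282 y 0.0596 yaw 0.114 1-iou 0.205 [556, 189]
2.2
```

View pics/crop.png

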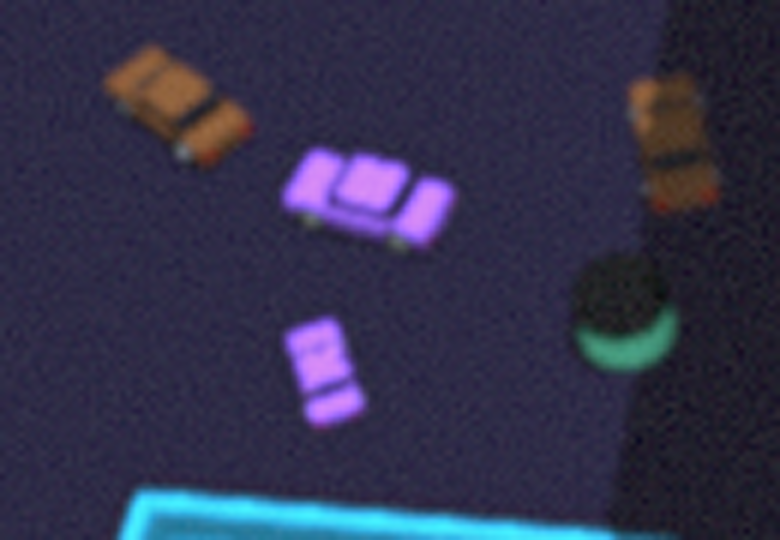

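Crop confirms it: the full-size violet car is at scene (161,162). The violet at (154,192) is clearly smaller, and the browns are to be left. I'll start with the yellow car.

```bash
cat > go.py <<'E'
# usage: go.py x y z phi  -> row numbers from current pose (phi = world angle of tool y, mod pi)
import sys; from fit import *
x,y,z,phi=map(float,sys.argv[1:]); o=telemetry.get_obs(); T=R.from_quat(o["tool_rot"])
d=T.inv().apply(np.array([x,y,z])-o["eef_pos"])/.15
ty=T.as_matrix()[:,1]; cur=np.arctan2(ty[1],ty[0])
t=-((phi-cur+np.pi/2)%np.pi-np.pi/2)/np.pi
print("row",d.round(3),"turn %.3f"%t,"(alt %.3f)"%(t-np.sign(t)),"phi %.3f"%cur,"pos",o["eef_pos"].round(4),"j",o["joint_pos"].round(2),"w %.4f"%o["grip_width"],"clk",o["clock"],"F",o["ft_force"].round(1))
E
python3 -m creep '0.65 0.387 -0.3 0.1 0.482;0.65 0.387 -0.3 0.1 0.482;0.65 0.387 -0.3 0.1 0.482;0.65 0.387 -0.3 0.1 0.482;0.65 0.387 -0.3 0.1 0.482;0.65 0.387 -0.3 0.1 0.482;0.65 0.387 -0.3 0.1 0.482;0.65 0.387 -0.3 0.1 0.482;0.65 0.387 -0.3 0.1 0.482;0.65 0.387 -0.3 0.1 0.482;0.65 0.387 -0.3 0.1 0.482'
python3 - <<'E'
from fit import *
im=camera("wrist"); fit("car_yellow",CAR,.455,.058,[.056],cams=("wrist",))
p=camera_params("wrist"); m=sil(CAR,.455,.058,.056,0,p); im=im.copy()
c,_=cv2.findContours((m>.5).astype(np.uint8),0,2); cv2.drawContours(im,c,-1,(255,0,0),1)
cv2.imwrite("pics/w1.png",cv2.cvtColor(im,cv2.COLOR_RGB2BGR))
E
python3 go.py .455 .058 .026 -1.515
```

```text
clock: 3.58
eef_pos: [0.4564, 0.0401, 0.2383]
tool_rot: [0.999, 0.04, -0.0, -0.007]
ft_force: [0.1, 0.6, 0.2]
grip_width: 0.0556
grasp_force: 0.0
car_yellow 1 x 0.4585 y 0.0583 yaw 0.070 1-iou 0.058 [1272]
row [ 0.    -0.099  1.417] turn 0.008 (alt -0.992) phi -1.491 pos [0.4564 0.0402 0.2383] j [ 0.08  0.17 -0.13  1.28  0.01  3.14] w 0.0550 clk 3.675 F [-0.5  0.4 -0.1]
```

View pics/w1.png

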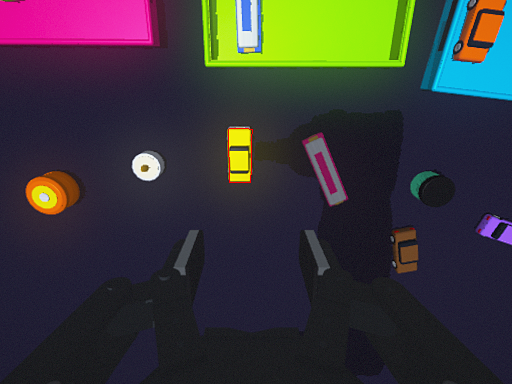

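The wrist view shows the yellow car at (240,155), matching the fit; joint 6 hit its limit, so I'll use the opposite turn. I'll refit the others from the same picture.

```bash
python3 - <<'E'
from fit import *
camera("wrist")
fit("harmonica_pink",HARM,.446,-.055,[.52],cams=("wrist",))
fit("yoyo_orange",YO,.387,.307,[0],cams=("wrist",))
E
python3 -m creep '0.65 0 0 0.4 -0.5;0.65 0 0 0.4 -0.5;0.65 0 0 0.4 -0.5;0.65 0 0 0.4 -0.5;0.65 0 0 0.4 -0.5;0.65 0 0 0.4 -0.5;0.65 0 0 0.4 -0.5;0.65 0 0 0.4 -0.5;0.65 0 0 0.4 -0.5'
python3 -m creep '0.65 -0.12 0 0.5 -0.49;0.65 -0.12 0 0.5 -0.49;0.65 -0.12 0 0.5 -0.49;0.65 -0.12 0 0.5 -0.49;0.65 -0.12 0 0.5 -0.49;0.65 -0.12 0 0.5 -0.49;0.65 -0.12 0 0.5 -0.49;0.65 -0.12 0 0.5 -0.49;0.65 -0.12 0 0.5 -0.49;0.65 -0.12 0 0.5 -0.49'
python3 go.py .4585 .0583 .026 1.641
```

```text
harmonica_pink 1 x 0.4430 y -0.0577 yaw 0.551 1-iou 0.144 [1475]
yoyo_orange 1 x 0.3846 y 0.3072 yaw 0.184 1-iou 0.092 [1807]
clock: 4.95
eef_pos: [0.4564, 0.041, 0.1783]
tool_rot: [0.677, 0.736, 0.005, -0.005]
ft_force: [0.2, 0.9, -0.2]
grip_width: 0.0555
grasp_force: 0.0
clock: 6.2
eef_pos: [0.4578, 0.0241, 0.1031]
tool_rot: [-0.024, 1.0, 0.007, -0.0]
ft_force: [0.2, 0.0, 0.1]
grip_width: 0.0556
grasp_force: 0.0
row [-0.016  0.22   0.517] turn -0.007 (alt 0.993) phi 1.619 pos [0.4578 0.0241 0.1031] j [ 0.04  0.29 -0.35  0.93  0.01 -0.  ] w 0.0556 clk 6.2 F [0.2 0.  0.1]
```

```bash
python3 -m creep '0.65 -0.016 0.22 0 -0.007;0.65 -0.016 0.22 0.1 -0.007;0.65 -0.016 0.22 0.25 -0.007;0.65 -0.016 0.22 0.4 -0.007;0.65 -0.016 0.22 0.517 -0.007;0.65 -0.016 0.22 0.517 -0.007;0.65 -0.016 0.22 0.517 -0.007'
python3 go.py .4585 .0583 .026 1.641
python3 -m creep '0 0 0 0 0;0 0 0 0 0;0 0 0 0 0;0 0 0 0 0;0 0 0 0 0;0 0 0 0 0'
python3 -m creep '0 0 0 -0.3 0;0 0 0 -0.6 0;0 0 0 -0.6 0'
python3 - <<'E'
# slot: tray (.6188,-.2669,-.028), local (0,-.06) and (0,0)
import numpy as np
def loc(tx,ty,th,y): print((tx-np.sin(th)*y).round(4),(ty+np.cos(th)*y).round(4))
loc(.6188,-.2669,-.028,-.06);loc(.6188,-.2669,-.028,0);loc(.6352,-.001,.073,-.04);loc(.6367,.2765,.064,-.045)
E
python3 go.py .617 -.327 .116 1.543
```

```text
clock: 7.08
eef_pos: [0.4589, 0.0582, 0.0265]
tool_rot: [-0.035, 0.999, 0.007, -0.0]
ft_force: [0.8, 0.4, 0.8]
grip_width: 0.0552
grasp_force: 0.0
row [0.002 0.001 0.003] turn -0.000 (alt 1.000) phi 1.641 pos [0.4589 0.0582 0.0265] j [ 0.12  0.4  -0.43  0.73  0.01  0.05] w 0.0552 clk 7.075 F [0.8 0.4 0.8]
clock: 7.82
eef_pos: [0.4593, 0.0582, 0.0271]
tool_rot: [-0.035, 0.999, 0.007, 0.001]
ft_force: [-0.9, -0.4, 6.3]
grip_width: 0.0285
grasp_force: 59.8
clock: 8.2
eef_pos: [0.4616, 0.0571, 0.1198]
tool_rot: [-0.035, 0.999, 0.007, 0.004]
ft_force: [0.6, -0.1, -1.5]
grip_width: 0.0284
grasp_force: 59.6
0.6171 -0.3269
0.6188 -0.2669
0.6381 -0.0409
0.6396 0.2316
row [-0.854 -2.627 -0.006] turn 0.031 (alt -0.969) phi 1.641 pos [0.4616 0.0571 0.1198] j [ 0.11  0.27 -0.32  0.97  0.01  0.04] w 0.0284 clk 8.2 F [ 0.6 -0.1 -1.5]
```

```bash
python3 -m creep '0 -0.28 -0.88 0 0.01;0 -0.28 -0.88 0 0.01;0 -0.28 -0.88 0 0.01;0 -0.28 -0.88 0 0.01'
python3 -m creep '0 -0.28 -0.88 0 0.01;0 -0.28 -0.88 0 0.01;0 -0.28 -0.88 0 0.01;0 -0.28 -0.88 0 0.01' >/dev/null
python3 -m creep '0 -0.28 -0.86 0 0.01;0 -0.28 -0.86 0 0.01;0 -0.28 -0.86 0 0.01;0 -0.28 -0.86 0 0.01;0 -0.28 -0.86 0 0.01'
python3 go.py .617 -.327 .032 1.543
```

```text
clock: 8.7
eef_pos: [0.509, -0.0724, 0.113]
tool_rot: [-0.018, 1.0, 0.008, -0.001]
ft_force: [0.3, -1.3, -0.4]
grip_width: 0.0284
grasp_force: 59.7
clock: 9.82
eef_pos: [0.5994, -0.328, 0.1103]
tool_rot: [0.011, 1.0, 0.008, -0.001]
ft_force: [-0.2, -0.6, -0.6]
grip_width: 0.0282
grasp_force: 59.8
row [-0.119  0.001  0.522] turn 0.002 (alt -0.998) phi 1.549 pos [ 0.5994 -0.328   0.1103] j [-0.51  0.7   0.35  1.23  0.01 -0.48] w 0.0282 clk 9.825 F [-0.2 -0.6 -0.6]
```

```bash
python3 -m creep '0 -0.119 0 0 0.002;0 -0.119 0 0.1 0.002;0 -0.119 0 0.25 0.002;0 -0.119 0 0.4 0.002;0 -0.119 0 0.48 0.002;0 -0.119 0 0.5 0.002;0 -0.119 0 0.51 0.002;0 -0.119 0 0.51 0.002'
python3 go.py .617 -.327 .0315 1.543
```

```text
clock: 10.82
eef_pos: [0.6179, -0.3304, 0.0347]
tool_rot: [0.015, 1.0, 0.007, -0.0]
ft_force: [0.4, -0.5, -1.7]
grip_width: 0.0285
grasp_force: 59.8
row [0.007 0.022 0.022] turn -0.001 (alt 0.999) phi 1.540 pos [ 0.6179 -0.3304  0.0347] j [-0.5   0.79  0.32  1.11  0.01 -0.47] w 0.0285 clk 10.825 F [ 0.4 -0.5 -1.7]
```

```bash
python3 -m creep '0 0.007 0.022 0.012 0;0 0.007 0.022 0.018 0;0 0.007 0.022 0.022 0;0 0.007 0.022 0.024 0'
python3 -m creep '0.5 0 0 0 0;0.5 0 0 0 0;0.5 0 0 0 0'
python3 -m creep '0.5 0 0 -0.1 0;0.5 0 0 -0.3 0;0.5 0 0 -0.6 0;0.5 0 0 -0.6 0'
python3 go.py .3786 -.323 .12 2.838
```

```text
clock: 11.32
eef_pos: [0.6165, -0.3266, 0.0313]
tool_rot: [0.015, 1.0, 0.007, -0.001]
ft_force: [-2.6, 1.3, 6.8]
grip_width: 0.0277
grasp_force: 60.6
clock: 11.7
eef_pos: [0.6164, -0.3268, 0.0299]
tool_rot: [0.015, 1.0, 0.007, -0.001]
ft_force: [-0.5, -0.3, 0.1]
grip_width: 0.0428
grasp_force: 0.0
clock: 12.2
eef_pos: [0.6197, -0.3298, 0.1271]
tool_rot: [0.015, 1.0, 0.004, 0.004]
ft_force: [-0.1, -0.5, -0.7]
grip_width: 0.0426
grasp_force: 0.0
row [ 1.608 -0.004  0.033] turn -0.413 (alt 0.587) phi 1.540 pos [ 0.6197 -0.3298  0.1271] j [-0.49  0.71  0.43  1.28  0.01 -0.46] w 0.0426 clk 12.2 F [-0.1 -0.5 -0.7]
```

```bash
python3 -m creep '0.65 0.9 0 -0.5 0;0.65 0.9 0 -0.5 0;0.65 0.9 0 -0.5 0;0.65 0.9 0 -0.5 0;0.65 0.9 0 -0.5 0'
python3 - <<'E'
from fit import *
im=camera("wrist"); cv2.imwrite("pics/w2.png",cv2.cvtColor(im,cv2.COLOR_RGB2BGR))
fit("car_violet",CAR,.3786,-.323,[1.267],cams=("wrist",))
E
python3 -m creep '0.65 0 0 0 -0.413;0.65 0 0 0 -0.413;0.65 0 0 0 -0.413;0.65 0 0 0 -0.413;0.65 0 0 0 -0.413;0.65 0 0 0 -0.413;0.65 0 0 0 -0.413;0.65 0 0 0 -0.413'
python3 go.py .3786 -.323 .12 2.838
```

```text
clock: 12.82
eef_pos: [0.4823, -0.325, 0.1951]
tool_rot: [0.015, 1.0, 0.007, -0.001]
ft_force: [0.4, -0.4, -0.7]
grip_width: 0.0552
grasp_force: 0.0
car_violet 1 x 0.3771 y -0.3241 yaw 1.333 1-iou 0.049 [2142]
clock: 13.92
eef_pos: [0.4823, -0.3246, 0.1941]
tool_rot: [-0.592, 0.806, 0.007, 0.003]
ft_force: [-0.6, 0.7, -0.2]
grip_width: 0.0554
grasp_force: 0.0
row [0.204 0.659 0.496] turn -0.000 (alt 1.000) phi 2.837 pos [ 0.4823 -0.3246  0.1941] j [-0.6   0.44  0.13  1.28  0.01 -1.86] w 0.0554 clk 13.925 F [-0.6  0.7 -0.2]
```

View pics/w2.png

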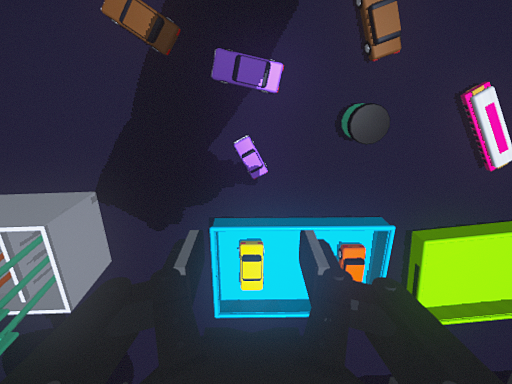

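The yellow car sits in the cyan tray at (251,265) beside the orange stock car at (351,262). The large violet car is at (247,70) and the small one at (250,157).

```bash
python3 -m creep '0.65 0.2 0.67 0 -0.02;0.65 0.2 0.67 0 -0.02;0.65 0.2 0.67 0.2 -0.02;0.65 0.2 0.67 0.5 -0.02;0.65 0.2 0.67 0.5 -0.02'
python3 go.py .3771 -.3241 .027 2.904
```

```text
clock: 14.55
eef_pos: [0.3746, -0.3204, 0.1174]
tool_rot: [-0.616, 0.788, 0.01, 0.003]
ft_force: [1.1, 0.1, -0.0]
grip_width: 0.0552
grasp_force: 0.0
row [ 0.03  -0.029  0.602] turn -0.002 (alt 0.998) phi 2.899 pos [ 0.3746 -0.3204  0.1174] j [-0.71  0.34 -0.23  1.02  0.01 -2.04] w 0.0552 clk 14.55 F [ 1.1  0.1 -0. ]
```

```bash
python3 -m creep '0.65 0.03 -0.029 0.15 0;0.65 0.03 -0.029 0.35 0;0.65 0.03 -0.029 0.5 0;0.65 0.03 -0.029 0.602 0;0.65 0.03 -0.029 0.602 0;0.65 0.03 -0.029 0.602 0'
python3 -m creep '0 0 0 0 0;0 0 0 0 0;0 0 0 0 0;0 0 0 0 0;0 0 0 0 0'
python3 -m creep '0 0 0 -0.3 0;0 0 0 -0.6 0;0 0 0 -0.6 0'
python3 go.py .6188 -.2669 .12 1.543
```

```text
clock: 15.3
eef_pos: [0.3806, -0.3273, 0.0313]
tool_rot: [-0.617, 0.787, 0.005, 0.004]
ft_force: [0.7, 0.0, -0.3]
grip_width: 0.0555
grasp_force: 0.0
clock: 15.92
eef_pos: [0.3805, -0.3272, 0.0315]
tool_rot: [-0.617, 0.787, 0.005, 0.004]
ft_force: [-0.4, 0.8, 5.9]
grip_width: 0.0277
grasp_force: 59.3
clock: 16.3
eef_pos: [0.3823, -0.33, 0.1243]
tool_rot: [-0.617, 0.787, 0.002, 0.005]
ft_force: [0.8, -0.4, -0.4]
grip_width: 0.0282
grasp_force: 59.5
row [-0.785 -1.431  0.041] turn 0.432 (alt -0.568) phi 2.901 pos [ 0.3823 -0.33    0.1243] j [-0.72  0.35 -0.2   1.02  0.01 -2.05] w 0.0282 clk 16.3 F [ 0.8 -0.4 -0.4]
```

```bash
python3 -m creep '0 -0.4 -0.72 0 0.432;0 -0.4 -0.72 0 0.432;0 -0.4 -0.72 0 0.432;0 -0.4 -0.72 0 0.432;0 -0.4 -0.72 0 0.432;0 -0.4 -0.72 0 0.432;0 -0.4 -0.72 0 0.432;0 -0.4 -0.72 0 0.432;0 -0.4 -0.72 0 0.432'
python3 go.py .6188 -.2669 .12 1.543
```

```text
clock: 17.42
eef_pos: [0.4985, -0.295, 0.1194]
tool_rot: [0.013, 1.0, 0.008, -0.002]
ft_force: [-0.5, -0.3, 0.2]
grip_width: 0.0278
grasp_force: 59.6
row [-0.797  0.209 -0.003] turn 0.000 (alt -1.000) phi 1.544 pos [ 0.4985 -0.295   0.1194] j [-0.54  0.49  0.01  1.1   0.01 -0.51] w 0.0278 clk 17.425 F [-0.5 -0.3  0.2]
```

```bash
python3 -m creep '0 -0.797 0.21 0 0;0 -0.797 0.21 0 0;0 -0.797 0.21 0 0;0 -0.797 0.21 0.1 0;0 -0.797 0.21 0.3 0;0 -0.797 0.21 0.5 0;0 -0.797 0.21 0.5 0;0 -0.797 0.21 0.5 0'
python3 go.py .6188 -.2669 .0355 1.543
```

```text
clock: 18.42
eef_pos: [0.6188, -0.2668, 0.0466]
tool_rot: [0.014, 1.0, 0.007, -0.001]
ft_force: [-0.0, -0.1, -0.5]
grip_width: 0.0277
grasp_force: 59.6
row [ 0.    -0.002  0.074] turn -0.000 (alt 1.000) phi 1.543 pos [ 0.6188 -0.2668  0.0466] j [-0.41  0.73  0.23  1.08  0.01 -0.38] w 0.0277 clk 18.425 F [-0.  -0.1 -0.5]
```

```bash
python3 -m creep '0 0 0 0.03 0;0 0 0 0.05 0;0 0 0 0.062 0;0 0 0 0.07 0;0 0 0 0.074 0;0 0 0 0.076 0'
python3 -m creep '0.5 0 0 0 0;0.5 0 0 0 0;0.5 0 0 0 0'
python3 -m creep '0.5 0 0 -0.1 0;0.5 0 0 -0.3 0;0.5 0 0 -0.6 0;0.5 0 0 -0.8 0;0.5 0 0 -0.8 0'
python3 go.py .443 -.0577 .12 2.122
```

```text
clock: 19.18
eef_pos: [0.6193, -0.2659, 0.0357]
tool_rot: [0.014, 1.0, 0.007, -0.001]
ft_force: [-3.4, 1.6, 7.1]
grip_width: 0.0277
grasp_force: 60.4
clock: 19.55
eef_pos: [0.6193, -0.2659, 0.0341]
tool_rot: [0.014, 1.0, 0.007, -0.001]
ft_force: [0.0, -0.0, 0.4]
grip_width: 0.0425
grasp_force: 0.0
clock: 20.18
eef_pos: [0.6218, -0.2687, 0.1594]
tool_rot: [0.014, 1.0, 0.005, 0.003]
ft_force: [-0.4, -0.0, 0.8]
grip_width: 0.043
grasp_force: 0.0
row [1.232 1.371 0.27 ] turn -0.184 (alt 0.816) phi 1.544 pos [ 0.6218 -0.2687  0.1594] j [-0.41  0.64  0.38  1.31  0.01 -0.39] w 0.0430 clk 20.175 F [-0.4 -0.   0.8]
```

```bash
python3 -m creep '0.65 0.5 0.8 -0.3 0;0.65 0.5 0.8 -0.3 0;0.65 0.5 0.8 -0.3 0;0.65 0.5 0.8 -0.3 0;0.65 0.5 0.8 -0.3 0'
python3 - <<'E'
from fit import *
im=camera("wrist"); cv2.imwrite("pics/w3.png",cv2.cvtColor(im,cv2.COLOR_RGB2BGR))
fit("harmonica_pink",HARM,.443,-.0577,[.53],cams=("wrist",))
fit("tray_harmonicas",TRAY,.6352,-.001,[.07],cams=("wrist",))
E
python3 go.py .443 -.0577 .12 2.122
```

```text
clock: 20.8
eef_pos: [0.5483, -0.1471, 0.2006]
tool_rot: [0.014, 1.0, 0.007, -0.001]
ft_force: [-0.8, 0.3, 0.5]
grip_width: 0.0556
grasp_force: 0.0
harmonica_pink 1 x 0.4450 y -0.0574 yaw 0.498 1-iou 0.145 [2765]
tray_harmonicas 1 x 0.6331 y 0.0007 yaw 0.066 1-iou 0.228 [15208]
row [0.716 0.57  0.545] turn -0.185 (alt 0.815) phi 1.542 pos [ 0.5481 -0.1474  0.2002] j [-0.27  0.41  0.1   1.27  0.01 -0.24] w 0.0556 clk 20.95 F [0.2 0.  0. ]
```

View pics/w3.png

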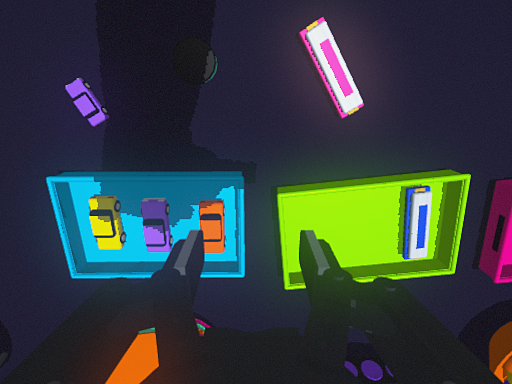

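The yellow, violet and orange cars stand side by side in the cyan tray at (107,222), (156,224) and (211,226). The pink harmonica is at (331,68).

```bash
python3 -m creep '0.65 0.71 0.57 0.2 -0.174;0.65 0.71 0.57 0.2 -0.174;0.65 0.71 0.57 0.5 -0.174;0.65 0.71 0.57 0.5 -0.174;0.65 0.71 0.57 0.5 -0.174;0.65 0.71 0.57 0.5 -0.174'
python3 go.py .4445 -.0575 .028 2.09
```

```text
clock: 21.7
eef_pos: [0.4463, -0.0579, 0.1293]
tool_rot: [-0.256, 0.967, 0.006, 0.003]
ft_force: [1.3, 0.2, 0.6]
grip_width: 0.0555
grasp_force: 0.0
row [0.015 0.001 0.675] turn -0.001 (alt 0.999) phi 2.088 pos [ 0.4463 -0.0579  0.1293] j [-0.14  0.24 -0.34  0.99  0.01 -0.65] w 0.0555 clk 21.7 F [1.3 0.2 0.6]
```

```bash
python3 -m creep '0.65 0.01 0 0.2 0;0.65 0.01 0 0.4 0;0.65 0.01 0 0.6 0;0.65 0.01 0 0.67 0;0.65 0.01 0 0.67 0;0.65 0.01 0 0.67 0'
python3 -m creep '0 0 0 0 0;0 0 0 0 0;0 0 0 0 0;0 0 0 0 0;0 0 0 0 0'
python3 -m creep '0 0 0 -0.3 0;0 0 0 -0.6 0;0 0 0 -0.6 0'
python3 go.py .638 -.041 .12 1.641
```

```text
clock: 22.45
eef_pos: [0.4436, -0.0565, 0.0283]
tool_rot: [-0.257, 0.966, 0.007, 0.002]
ft_force: [0.6, 0.2, 0.9]
grip_width: 0.0554
grasp_force: 0.0
clock: 23.08
eef_pos: [0.4432, -0.0564, 0.0283]
tool_rot: [-0.257, 0.966, 0.006, 0.002]
ft_force: [-1.3, 0.0, 5.2]
grip_width: 0.0252
grasp_force: 59.7
clock: 23.45
eef_pos: [0.4454, -0.0579, 0.1208]
tool_rot: [-0.257, 0.966, 0.005, 0.005]
ft_force: [0.7, 0.1, -1.6]
grip_width: 0.0256
grasp_force: 59.5
row [-1.171 -0.539  0.016] turn 0.143 (alt -0.857) phi 2.090 pos [ 0.4454 -0.0579  0.1208] j [-0.14  0.25 -0.36  0.96  0.01 -0.66] w 0.0256 clk 23.45 F [ 0.7  0.1 -1.6]
```

```bash
python3 -m creep '0 -0.9 -0.42 0 0.143;0 -0.9 -0.42 0 0.143;0 -0.9 -0.42 0 0.143;0 -0.9 -0.42 0 0.143;0 -0.9 -0.42 0 0.143;0 -0.9 -0.42 0 0.143'
python3 go.py .6375 -.0405 .032 1.641
```

```text
clock: 24.2
eef_pos: [0.5893, -0.0453, 0.1167]
tool_rot: [-0.035, 0.999, 0.007, -0.001]
ft_force: [-0.9, -0.3, -0.6]
grip_width: 0.0259
grasp_force: 59.5
row [-0.324  0.001  0.564] turn -0.000 (alt 1.000) phi 1.641 pos [ 0.5893 -0.0453  0.1167] j [-0.08  0.51  0.04  1.1   0.01 -0.15] w 0.0259 clk 24.2 F [-0.9 -0.3 -0.6]
```

```bash
python3 -m creep '0 -0.324 0 0 0;0 -0.324 0 0 0;0 -0.324 0 0.15 0;0 -0.324 0 0.3 0;0 -0.324 0 0.45 0;0 -0.324 0 0.5 0;0 -0.324 0 0.5 0'
python3 go.py .6375 -.0405 .032 1.641
```

```text
clock: 25.08
eef_pos: [0.6384, -0.0408, 0.0421]
tool_rot: [-0.035, 0.999, 0.007, -0.001]
ft_force: [0.1, 0.2, -0.1]
grip_width: 0.0253
grasp_force: 59.5
row [0.006 0.002 0.068] turn -0.000 (alt 1.000) phi 1.641 pos [ 0.6384 -0.0408  0.0421] j [-0.07  0.67  0.1   1.01  0.01 -0.14] w 0.0253 clk 25.075 F [ 0.1  0.2 -0.1]
```

```bash
python3 -m creep '0 0 0 0.03 0;0 0 0 0.045 0;0 0 0 0.057 0;0 0 0 0.063 0;0 0 0 0.067 0;0 0 0 0.07 0'
python3 -m creep '0.5 0 0 0 0;0.5 0 0 0 0;0.5 0 0 0 0'
python3 -m creep '0.5 0 0 -0.1 0;0.5 0 0 -0.3 0;0.5 0 0 -0.6 0;0.5 0 0 -0.8 0;0.5 0 0 -0.8 0'
python3 go.py .3846 .307 .12 1.641
```

```text
clock: 25.82
eef_pos: [0.6391, -0.0405, 0.0324]
tool_rot: [-0.035, 0.999, 0.007, -0.0]
ft_force: [-3.4, 0.2, 7.5]
grip_width: 0.0256
grasp_force: 60.4
clock: 26.2
eef_pos: [0.6392, -0.0405, 0.0313]
tool_rot: [-0.035, 0.999, 0.007, -0.0]
ft_force: [-0.1, 1.1, 0.1]
grip_width: 0.0428
grasp_force: 0.0
clock: 26.82
eef_pos: [0.6418, -0.0425, 0.1564]
tool_rot: [-0.035, 0.999, 0.007, 0.004]
ft_force: [0.2, -0.1, -0.0]
grip_width: 0.043
grasp_force: 0.0
row [1.549 2.441 0.262] turn 0.000 (alt -1.000) phi 1.641 pos [ 0.6418 -0.0425  0.1564] j [-0.07  0.57  0.25  1.24  0.01 -0.14] w 0.0430 clk 26.825 F [ 0.2 -0.1 -0. ]
```

```bash
python3 -m creep '0.85 0.5 0.85 -0.3 0;0.85 0.5 0.85 -0.3 0;0.85 0.5 0.85 -0.3 0;0.85 0.5 0.85 -0.3 0;0.85 0.5 0.85 -0.3 0'>/dev/null
python3 -m creep '0.85 0.2 0.85 0 0;0.85 0.2 0.85 0 0;0.85 0.2 0.85 0 0;0.85 0.2 0.85 0 0'
python3 - <<'E'
from fit import *
im=camera("wrist"); cv2.imwrite("pics/w4.png",cv2.cvtColor(im,cv2.COLOR_RGB2BGR))
fit("yoyo_orange",YO,.3846,.307,[0],cams=("wrist",))
fit("stock_yoyo",YO,.636,.332,[0],.004,cams=("wrist",))
fit("tray_yoyos",TRAY,.6367,.2765,[.064],cams=("wrist",))
E
python3 go.py .3846 .307 .12 1.641
```

```text
clock: 27.95
eef_pos: [0.5171, 0.2034, 0.1993]
tool_rot: [-0.035, 0.999, 0.007, -0.001]
ft_force: [-0.2, 0.1, -0.1]
grip_width: 0.073
grasp_force: 0.0
yoyo_orange 1 x 0.3863 y 0.3049 yaw 0.158 1-iou 0.086 [3019]
row [0.836 0.749 0.543] turn -0.001 (alt 0.999) phi 1.638 pos [0.5175 0.2023 0.1998] j [0.37 0.38 0.05 1.24 0.01 0.3 ] w 0.0725 clk 28.1 F [-0.8  0.7  0.3]Traceback (most recent call last):
  File "<stdin>", line 4, in <module>
  File "fit.py", line 32, in fit
    best=min((minimize(cost,[x*100,y*100,t0],method="Nelder-Mead",options=dict(initial_simplex=np.array([[x*100,y*100,t0],[x*100+.8,y*100,t0],[x*100,y*100+.8,t0],[x*100,y*100,t0+.3]]),maxiter=90)) for t0 in th0s),key=lambda r:r.fun)
  File "fit.py", line 32, in <genexpr>
    best=min((minimize(cost,[x*100,y*100,t0],method="Nelder-Mead",options=dict(initial_simplex=np.array([[x*100,y*100,t0],[x*100+.8,y*100,t0],[x*100,y*100+.8,t0],[x*100,y*100,t0+.3]]),maxiter=90)) for t0 in th0s),key=lambda r:r.fun)
              ~~~~~~~~^^^^^^^^^^^^^^^^^^^^^^^^^^^^^^^^^^^^^^^^^^^^^^^^^^^^^^^^^^^^^^^^^^^^^^^^^^^^^^^^^^^^^^^^^^^^^^^^^^^^^^^^^^^^^^^^^^^^^^^^^^^^^^^^^^^^^^^^^^^^^^^^^^^^^^^^^^^^^^^^^^^^^^^^^^^^^^
    res = _minimize_neldermead(fun, x0, args, callback, bounds=bounds,
                               **options)
    fsim[k] = func(sim[k])
              ~~~~^^^^^^^^
    fx = function(np.copy(x), *(wrapper_args + args))
  File "fit.py", line 31, in cost
    return s/len(ms)
           ~^~~~~~~~
ZeroDivisionError: division by zero
```

View pics/w4.png

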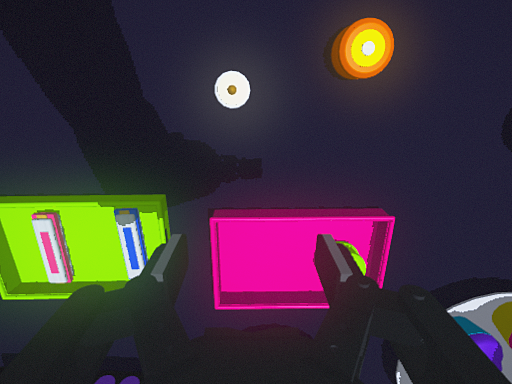

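The pink harmonica lies flat in the lime tray at (52,245) next to the blue one at (131,242). The orange yo-yo is at (363,48), and the tealight at (232,89) is clear of it.

```bash
python3 -m creep '0.85 0.82 0.735 0.1 0;0.85 0.82 0.735 0.2 0;0.85 0.82 0.735 0.5 0;0.85 0.82 0.735 0.5 0;0.85 0.82 0.735 0.5 0'
python3 go.py .386 .3055 .023 1.641
```

```text
clock: 28.72
eef_pos: [0.3871, 0.3059, 0.127]
tool_rot: [-0.034, 0.999, 0.007, -0.0]
ft_force: [1.1, 0.2, 0.9]
grip_width: 0.0725
grasp_force: 0.0
row [ 0.008 -0.012  0.693] turn -0.000 (alt 1.000) phi 1.640 pos [0.3871 0.3059 0.127 ] j [ 0.66  0.32 -0.24  1.01  0.01  0.59] w 0.0725 clk 28.725 F [1.1 0.2 0.9]
```

```bash
python3 -m creep '0.85 0.008 -0.012 0.15 0;0.85 0.008 -0.012 0.3 0;0.85 0.008 -0.012 0.5 0;0.85 0.008 -0.012 0.6 0;0.85 0.008 -0.012 0.69 0;0.85 0.008 -0.012 0.69 0;0.85 0.008 -0.012 0.69 0'
python3 -m creep '0 0 0 0 0;0 0 0 0 0;0 0 0 0 0;0 0 0 0 0;0 0 0 0 0'
python3 -m creep '0 0 0 -0.3 0;0 0 0 -0.6 0;0 0 0 -0.7 0;0 0 0 -0.7 0'
python3 go.py .6396 .2316 .127 1.641
```

```text
clock: 29.6
eef_pos: [0.3857, 0.3065, 0.024]
tool_rot: [-0.035, 0.999, 0.008, 0.0]
ft_force: [0.5, -0.5, -0.8]
grip_width: 0.0724
grasp_force: 0.0
clock: 30.22
eef_pos: [0.3858, 0.3067, 0.0246]
tool_rot: [-0.035, 0.999, 0.008, 0.001]
ft_force: [-0.7, -0.3, 5.9]
grip_width: 0.0525
grasp_force: 62.3
clock: 30.72
eef_pos: [0.3857, 0.3051, 0.1292]
tool_rot: [-0.035, 0.999, 0.008, 0.001]
ft_force: [-0.3, -0.2, -0.6]
grip_width: 0.0522
grasp_force: 63.0
row [-1.654 -0.608  0.009] turn 0.000 (alt -1.000) phi 1.641 pos [0.3857 0.3051 0.1292] j [ 0.66  0.31 -0.24  1.01  0.01  0.59] w 0.0522 clk 30.725 F [-0.3 -0.2 -0.6]
```

```bash
python3 -m creep '0 -0.83 -0.3 0 0;0 -0.83 -0.3 0 0;0 -0.83 -0.3 0 0;0 -0.83 -0.3 0 0'>/dev/null
python3 -m creep '0 -0.82 -0.3 0 0;0 -0.82 -0.3 0 0;0 -0.82 -0.3 0 0;0 -0.82 -0.3 0 0;0 -0.82 -0.3 0.2 0;0 -0.82 -0.3 0.4 0;0 -0.82 -0.3 0.55 0;0 -0.82 -0.3 0.55 0'
python3 go.py .6396 .2316 .0284 1.641
```

```text
clock: 32.22
eef_pos: [0.6342, 0.234, 0.0424]
tool_rot: [-0.036, 0.999, 0.006, -0.004]
ft_force: [-1.2, -0.2, 0.1]
grip_width: 0.0529
grasp_force: 62.9
row [-0.036 -0.02   0.093] turn 0.001 (alt -0.999) phi 1.643 pos [0.6342 0.234  0.0424] j [0.35 0.73 0.23 1.07 0.01 0.27] w 0.0529 clk 32.225 F [-1.2 -0.2  0.1]
```

```bash
python3 -m creep '0 -0.03 -0.02 0.04 0;0 -0.03 -0.02 0.06 0;0 -0.03 -0.02 0.075 0;0 -0.03 -0.02 0.085 0;0 -0.03 -0.02 0.09 0;0 -0.03 -0.02 0.093 0'
python3 go.py .6396 .2316 .0284 1.641
```

```text
clock: 32.98
eef_pos: [0.643, 0.2309, 0.0305]
tool_rot: [-0.035, 0.999, 0.007, -0.0]
ft_force: [0.9, 0.3, -1.4]
grip_width: 0.0525
grasp_force: 62.9
row [0.022 0.006 0.014] turn -0.000 (alt 1.000) phi 1.641 pos [0.643  0.2309 0.0305] j [0.34 0.75 0.24 1.05 0.01 0.27] w 0.0525 clk 32.975 F [ 0.9  0.3 -1.4]
```

```bash
python3 -m creep '0 0 0 0.008 0;0 0 0 0.012 0;0 0 0 0.016 0;0 0 0 0.018 0'
python3 -m creep '0.78 0 0 0 0;0.78 0 0 0 0;0.78 0 0 0 0'
python3 -m creep '0.78 0 0 -0.1 0;0.78 0 0 -0.3 0;0.78 0 0 -0.6 0;0.78 0 0 -0.8 0;0.78 0.8 0 -1 0;0.78 0.8 0 -1 0;0.78 0.8 0 -1 0;0.78 0.8 0 -1 0'
python3 - <<'E'
from fit import *
a=camera("side"); b=camera("wrist"); c=camera("scene")
z=lambda i:cv2.resize(i,None,fx=3,fy=3,interpolation=cv2.INTER_CUBIC)
cv2.imwrite("pics/f.png",cv2.cvtColor(np.vstack([z(a[100:240,170:400])[:,:690],z(c[200:310,90:320])[:,:690]])[:750:1],cv2.COLOR_RGB2BGR)[:600])
cv2.imwrite("pics/fw.png",cv2.cvtColor(b,cv2.COLOR_RGB2BGR))
E
```

```text
clock: 33.48
eef_pos: [0.6429, 0.2309, 0.0287]
tool_rot: [-0.035, 0.999, 0.007, -0.0]
ft_force: [-3.8, -1.0, 6.5]
grip_width: 0.0525
grasp_force: 63.2
clock: 33.85
eef_pos: [0.6429, 0.2309, 0.0275]
tool_rot: [-0.035, 0.999, 0.007, -0.001]
ft_force: [-0.7, 0.4, -0.5]
grip_width: 0.0666
grasp_force: 0.0
clock: 34.85
eef_pos: [0.5243, 0.2208, 0.1795]
tool_rot: [-0.035, 0.999, 0.008, 0.001]
ft_force: [-0.2, 0.9, 0.6]
grip_width: 0.0664
grasp_force: 0.0
```

View pics/f.png

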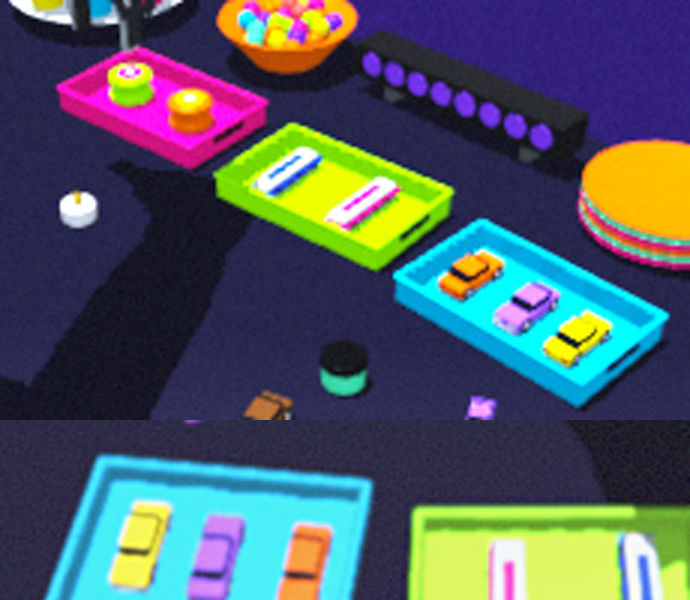

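View pics/fw.png

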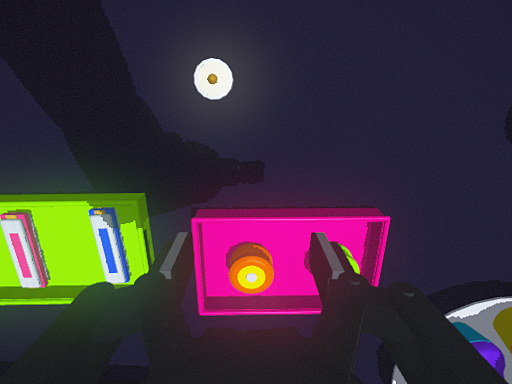

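All four lie flat in their trays. In the last side-camera crop the yo-yo is at (190,108), the pink harmonica at (363,203), the violet car at (527,306) and the yellow car at (578,338). The stock favours are where they were.

```bash
python3 -c "
from workcell import ticket; print(ticket.job_done())"
```

```text
the job is handed in; nothing more can be done
None
```

Both cars, the yo-yo and the harmonica were set down flat in their own trays with the stock favours left in place, and the job was handed in at about 35 s; no verdict was returned.

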